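Pick the green-band gas filter for the chromatograph service cradle

TASK

Pick the gas filter with the green band out of the grey spare-parts bin and set it down gently, not dropped, in the black-and-aluminium service cradle: lying lengthwise along it and centred, with one brass nut resting in each black saddle. Then let go of it. Leave the orange-band and blue-band filters where they lie in the bin.

Things in the scene. Friction and masses are not known exactly. Their poses are not given: they have to be found in the camera images.
- filter_green: green-band gas filter: 30 mm cylinder, 72 mm long, with a 34 mm (across flats) brass hex nut, 20 mm long, at each end, then a 6 mm steel stub; 122 mm in all, 0.14-0.28 kg. Origin mid-axis; x along its length, ends alike; z up. It lies in a fixed grey bin, 250 x 350 x 45 mm high, floor and walls 5 mm, so its axis is 22 mm above the table. Filters' middles are 75 mm or more apart, 55 mm or more from walls
- filter_orange: orange-band gas filter, otherwise the same as the green one and lying beside it in the bin, roughly parallel, in any order. Same origin and axes. Not to be taken. Three small loose fittings lie in the bin beyond the filters' far ends
- filter_blue: blue-band gas filter, otherwise the same as the green one and lying in the same bin. Same origin and axes. Not to be taken
- cradle: fixed cradle: aluminium base 170 x 84 x 8 mm with two black saddles. Origin: centre of its underside, on the table; x along its length, ends alike. Saddles span 28 to 72 mm from centre along x: flat floor 28 mm up, side lips to 44 mm, 60 mm apart inside, 12 mm thick. A filter in it has its axis 45 mm up. The 56 mm gap between saddles is open across down to the base, for fingers holding the filter's middle
Things that resemble listed ones, but are neither listed nor needed, are in the scene too. What is shaped like the filter_green but pink or red is not meant.

How it is judged:
By the outcome, as a careful person would: the job done as asked, in the order asked, and still so for the second after the job is handed in, with the robot touching nothing.
It also fails if it takes over 32 s, if anything falls off the work surface, if the arm or the gripper's body presses on something with over 40 N, if the wrist force passes 120 N, or if a joint passes its speed limit or range.

ROBOT

A 6-joint arm with a two-finger parallel gripper is mounted at the origin on the work surface. World frame = base frame: x ahead of the robot, y to its left, z up, the work surface at z = 0. Lengths are in mm, angles in rad, forces in N, time in s.
With the tool pointing down it reaches from about 350 to 875 mm from the base axis. Payload 4.2 kg.
Tool frame: the origin (TCP) lies on the mounting face of the last link; the fingertips stand 173 mm ahead of it and the grasp point (between the pads) lies 155 mm ahead of it; z points along the fingers, y is the line along which they close (so a half turn about z gives the same grasp; the last joint's range is limited). The gripper opens to 85 mm and grips with 20 to 120 N. Pads are 22 mm wide; open, the fingers measure 114 mm over their backs; the gripper's body (76 mm by 85 mm) begins 54 mm behind the grasp point. The pads swing forward as they close: fully open they stand 13 mm farther back than shut.
Start: joints at [-0.98, 0.385, 0.008, 0, -1.194, -0.259], TCP at [203.606, -590.885, 404.712] pointing down, gripper open.
Joint ranges: [-3.14, 3.14], [-1.21, 2.06], [-1.07, 1.41], [-3.16, 2.05], [-2.99, -0.16], [-3.1, 3.1]. Speed limits (rad/s): [2.79, 2.79, 3.14, 3.14, 3.14, 3.14].

INTERFACE

Orientations are given as a unit quaternion [x, y, z, w].
In Python, from bench import arm gives the robot as it stands.
- The arm moves only by the tool carry_out, never from a script. Its argument "rows" is a list of rows, each a list of 7 numbers: the shift along the tool's x, y, z as a fraction of full scale, then the turn, a rotation vector about the tool's x, y, z as a fraction of full scale, then the opening, from -1 (shut) to 1 (fully open). A call has 1 to 12 rows; each row is the pose to reach, as a shift and turn from the pose commanded when the call began, along the tool's axes at that moment, turning the shorter way round; what a row does not reach only later rows make up. Full scale, the value 1, is 20 cm for a shift and pi rad for a turn. A row lasts 1/8 s, in which the tool goes at most 62.5 mm and 10.7 degrees, less where a joint would pass 70% of its speed; a pose out of reach is approached as far as the arm can. A call with a number of a shift or a turn outside -1 to 1 is refused whole. A call with a gripper value outside its range is refused whole. The fingers move at their own pace and stop on an object; the grip force is fixed at half the most. Time passes only in rows, so rows that repeat a pose let the fingers close. It gives the time, the measured TCP pose, the force, the opening and the grip force at its end, in the units of the state.
- arm.read_state(): the state, without advancing time (a new reading comes with each control period).
- arm.get_image(name): name is "side" or "top" or "wrist"; returns (picture, depth): 400x640x3 uint8, red, green, blue; 400x640 float32, mm along the optical axis (not along the pixel's ray), 0 where there is no reading.
- arm.calibration(name): a dict with "mtx" (3x3 intrinsics, pixels), "cam_to_world" (4x4, takes a point from camera to world coordinates). Camera axes: x right, y up, looking along -z (the intrinsics and any distortion apply to the point x, -y, -z); pixel columns grow to the right and rows downward; lengths in mm; the calibration is good to about 2 mm. A picture is of the moment at which its call begins: read the wrist's pose just before it. calibration takes no time and is no camera call; for the wrist camera it gives the pose at the moment of the call.
- arm.job_done(): hands the job in; it is judged then, once.
The state is a dict: "clock": time; "joints": joint angles; "joint_vel": joint speeds; "joint_efforts": joint torques, N m; "position": TCP position; "ee_rot": TCP orientation; "contact_force": force on the tool from outside, world axes, zero at the start; "wrist_torque": the same for the moment, N m; "gripper_width": finger opening in mm; "grasp_force": force on a finger pad.
Only numpy, scipy, OpenCV 4.12 (cv2) and the standard library are available. Lean on these libraries where they do the work, as an engineer would, in place of code of your own. Each camera call takes 0.05 s, during which the arm holds its last target. There are 200 camera calls.

## Working session

There is one attempt and no reset: what is moved stays moved. The work goes in short steps, Python scripts to look and compute and a tool call to move; the robot and the scene stay as the last step left them, time stands still between calls to the robot, and variables do not carry over. Pictures are saved under pics/ and viewed, at most 10 in all, crops included, and the job is handed in when it is done.

Besides the shell and the picture viewer there is one more tool, called after "Call:" by a JSON object that holds its "method" and its "body". carry_out: Moves the arm, as the interface text tells. Its arguments: {"type":"object","properties":{"rows":{"type":"array"}},"required":["rows"]}

```bash
mkdir -p pics; ls; cat > h.py <<'E'
import numpy as np, cv2
from bench import arm
def shot(name):
    c=arm.calibration(name); im,d=arm.get_image(name); return im,d,c
def save(im,f): cv2.imwrite('pics/'+f,im[:,:,::-1])
def ray(c,uv,z):
    K=np.array(c['mtx']);T=np.array(c['cam_to_world'])
    dist=np.array(c.get('dist',np.zeros(5)),float)
    p=cv2.undistortPoints(np.array(uv,float).reshape(-1,1,2),K,dist).reshape(-1,2)
    d=np.c_[p[:,0],-p[:,1],-np.ones(len(p))]@T[:3,:3].T
    o=T[:3,3]; return o+d*((z-o[2])/d[:,2])[:,None]
def deproj(c,uv,depth):
    K=np.array(c['mtx']);T=np.array(c['cam_to_world'])
    p=cv2.undistortPoints(np.array(uv,float).reshape(-1,1,2),K,np.zeros(5)).reshape(-1,2)
    q=np.c_[p[:,0],-p[:,1],-np.ones(len(p))]*np.array(depth).reshape(-1,1)
    return q@T[:3,:3].T+T[:3,3]
E
python3 - <<'E'
from h import *
for n in('top','wrist'):
    im,d,c=shot(n); save(im,n+'0.png'); np.savez(n+'0.npz',im=im,d=d,mtx=c['mtx'],cam_to_world=c['cam_to_world'])
    print(n,c.keys(),np.round(c['mtx'],1).tolist(),np.round(c['cam_to_world'],3).tolist())
print(arm.read_state())
E
```

```text
pics
top dict_keys(['mtx', 'cam_to_world']) [[420.4, 0.0, 322.1], [0.0, 420.4, 201.9], [0.0, 0.0, 1.0]] [[0.015, 0.993, -0.115, 474.211], [-1.0, 0.012, -0.02, -10.6], [-0.019, 0.116, 0.993, 840.364], [0.0, 0.0, 0.0, 1.0]]
wrist dict_keys(['mtx', 'cam_to_world']) [[311.3, 0.0, 321.8], [0.0, 311.3, 199.4], [0.0, 0.0, 1.0]] [[-0.326, -0.91, -0.258, 137.012], [0.945, -0.313, -0.092, -613.118], [0.003, -0.274, 0.962, 372.861], [0.0, 0.0, 0.0, 1.0]]
{'clock': 0.1, 'joints': array([-9.80382948e-01,  3.85484077e-01,  6.76108664e-03, -3.87386717e-04,
       -1.19398194e+00, -2.58607595e-01]), 'joint_vel': array([-0.0010224 ,  0.00067432,  0.00309056, -0.00080884, -0.00103924,
       -0.00148675]), 'joint_efforts': array([-4.09478098e-04, -3.93320346e+01,  1.88930297e+01,  4.19788107e+00,
       -2.60598194e-03,  5.82123022e-06]), 'position': array([ 203.57080145, -590.73289273,  403.73448329]), 'ee_rot': array([-1.65072352e-01,  9.86280982e-01,  9.43749707e-04, -2.28996262e-04]), 'contact_force': array([-0.42876407,  0.69964151,  0.10380443]), 'wrist_torque': array([-0.02006044, -0.00609806,  0.03416015]), 'grasp_force': 0.0, 'gripper_width': 85.5165129421775}
```

View pics/top0.png

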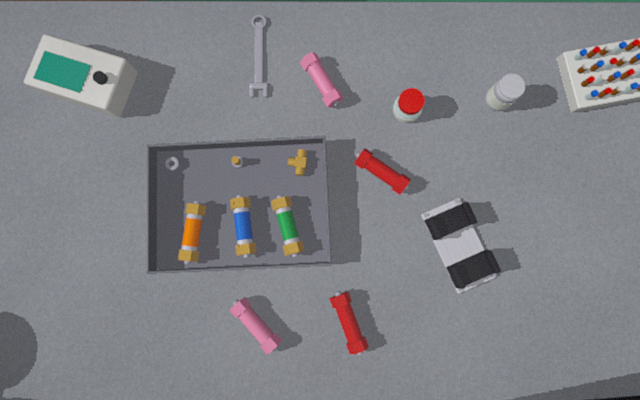

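View pics/wrist0.png

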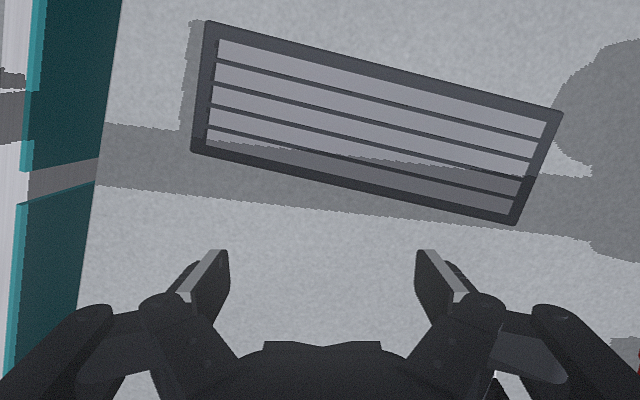

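The candidates in the top view are:
- **Filters in the bin:** orange (190,232), blue (242,226) and green (287,226).
- **Decoys on the table:** pink (321,80) and (255,326), red (382,171) and (348,322).
- **Cradle:** (460,245).

I choose green at (287,226).

```bash
python3 - <<'E'
from h import *
z=np.load('top0.npz'); im,d=z['im'],z['d']; c=dict(mtx=z['mtx'],cam_to_world=z['cam_to_world'])
hsv=cv2.cvtColor(im,cv2.COLOR_RGB2HSV)
g=cv2.inRange(hsv,(45,90,50),(80,255,255)); g[:, :200]=0
x=cv2.inRange(hsv,(12,90,80),(32,255,255)); 
def comps(m,mn):
    n,l,s,ce=cv2.connectedComponentsWithStats(m)
    return [(ce[i],s[i],l==i) for i in range(1,n) if s[i,4]>=mn]
for nm,m,h in(('green',g,30),('brass',x,35)):
    for ce,s,l in comps(m,30):
        print(nm,ce.round(1),s.tolist(),ray(c,[ce],h)[0].round(1), 'depth z',np.median(deproj(c,np.argwhere(l)[:,::-1],d[l])[:,2]).round(1))
# cradle: heights by depth
v,u=np.mgrid[185:305,405:515]; uv=np.c_[u.ravel(),v.ravel()]
P=deproj(c,uv,d[uv[:,1],uv[:,0]])
for lo,hi in((4,14),(22,33),(38,50),(22,50)):
    k=(P[:,2]>lo)&(P[:,2]<hi); q=P[k][:,:2].astype(np.float32)
    print(lo,hi,k.sum(),q.mean(0).round(1),cv2.minAreaRect(q))
k=P[:,2]>4;
# dark saddle
dk=(im.max(2)<45).astype(np.uint8)*255; dk[:,:405]=0;dk[:,520:]=0;dk[:180]=0;dk[310:]=0
for ce,s,l in comps(dk,150):
    print('dark',ce.round(1),s.tolist(),cv2.minAreaRect(np.argwhere(l)[:,::-1].astype(np.float32)),ray(c,[ce],38)[0].round(1))
save(cv2.resize(np.hstack([im[180:310,150:340],im[180:310,400:530]]),None,fx=2.5,fy=2.5,interpolation=cv2.INTER_CUBIC),'crop.png')
E
```

```text
green [4.959e+02 3.000e-01] [295, 0, 345, 2, 500] [ 986.6 -342.4   30. ] depth z -750.2
green [286.9 225. ] [277, 211, 21, 30, 414] [522.6  73.3  30. ] depth z 34.9
brass [628.9  47.1] [625, 43, 9, 8, 34] [ 885.1 -599.3   35. ] depth z 39.4
brass [602.6  51.6] [599, 48, 8, 7, 32] [ 875.4 -547.1   35. ] depth z 38.2
brass [590.2  54.2] [587, 51, 8, 7, 33] [ 869.8 -522.5   35. ] depth z 38.6
brass [632.4  60.2] [629, 56, 8, 8, 33] [ 857.9 -604.2   35. ] depth z 38.8
brass [619.6  62.5] [616, 59, 9, 7, 31] [ 853.  -579.1   35. ] depth z 39.9
brass [298.6 161.8] [288, 149, 19, 26, 302] [646.   52.8  35. ] depth z 21.8
brass [235.3 160. ] [232, 156, 8, 9, 48] [648.2 177.   35. ] depth z 32.2
brass [239.7 202.3] [230, 197, 21, 13, 193] [565.  165.4  35. ] depth z 37.4
brass [280.9 202.5] [271, 197, 21, 14, 194] [565.5  85.5  35. ] depth z 37.2
brass [195.4 208.7] [185, 203, 21, 13, 192] [551.4 251.   35. ] depth z 37.1
brass [191.1 232. ] [182, 218, 19, 29, 401] [506.2 257.   35. ] depth z 34.8
brass [293.  247.8] [283, 241, 21, 15, 205] [478.9  60.   35. ] depth z 37.2
brass [245.4 248.7] [236, 243, 20, 13, 200] [475.9 151.1  35. ] depth z 37.2
brass [187.5 255.3] [178, 249, 21, 12, 203] [461.6 261.7  35. ] depth z 36.9
4 14 1756 [ 492.6 -260.2] ((496.03411865234375, -270.49578857421875), (205.5794219970703, 199.1683349609375), 1.9843279123306274)
22 33 1520 [ 490.5 -262.9] ((521.4159545898438, -241.3050537109375), (221.06011962890625, 82.7863998413086), 27.490522384643555)
38 50 625 [ 489.5 -262.3] ((490.52545166015625, -262.4237060546875), (143.63442993164062, 84.28431701660156), 24.430971145629883)
22 50 2221 [ 490.3 -262.6] ((523.8963012695312, -244.3607940673828), (223.37806701660156, 90.5836410522461), 27.505619049072266)
```

View pics/crop.png

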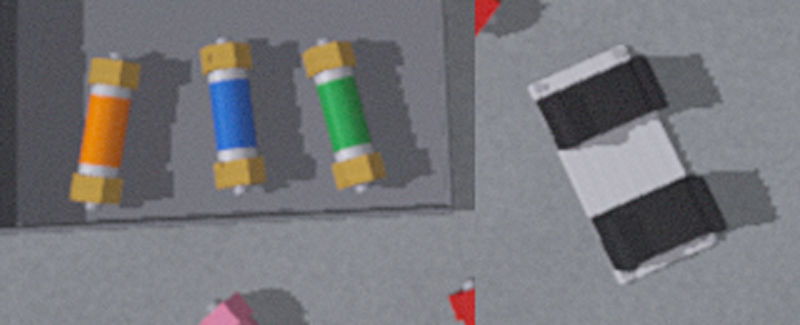

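The crop confirms the green filter at the right of the row, about (522,73) mm with its axis at 16.4°. Its nut spacing is 90 mm against 92 expected, and its top heights match. The cradle is at about (490,-262) with its axis at 24.4°. I'm moving over the filter.

Call:
{"method": "carry_out", "body": {"rows": [[-0.86, 0.87, 0.12, 0, 0, 0, 0.41], [-0.86, 0.87, 0.12, 0, 0, 0, 0.41], [-0.86, 0.87, 0.12, 0, 0, 0, 0.41], [-0.86, 0.87, 0.12, 0, 0, 0, 0.41], [-0.86, 0.87, 0.12, 0, 0, 0, 0.41]]}}

```text
clock: 0.72
position: [310.4, -367.4, 380.4]
ee_rot: [-0.168, 0.986, 0.001, -0.0]
contact_force: [-0.3, -0.7, 0.4]
gripper_width: 60.4
grasp_force: 0.0
```

Call:
{"method": "carry_out", "body": {"rows": [[-0.86, 0.87, 0.12, 0, 0, 0, 0.41], [-0.86, 0.87, 0.12, 0, 0, 0, 0.41], [-0.86, 0.87, 0.12, 0, 0, 0, 0.41], [-0.86, 0.87, 0.12, 0, 0, 0, 0.41], [-0.86, 0.87, 0.12, 0, 0, 0, 0.41]]}}

```text
clock: 1.35
position: [416.9, -147.6, 356.4]
ee_rot: [-0.168, 0.986, 0.0, -0.0]
contact_force: [-1.1, 0.5, -0.1]
gripper_width: 60.5
grasp_force: 0.0
```

Call:
{"method": "carry_out", "body": {"rows": [[-0.86, 0.87, 0.12, 0, 0, 0, 0.41], [-0.86, 0.87, 0.12, 0, 0, 0, 0.41], [-0.86, 0.87, 0.12, 0, 0, 0, 0.41], [-0.86, 0.87, 0.12, 0, 0, 0, 0.41], [-0.86, 0.87, 0.12, 0, 0, 0, 0.41], [-0.86, 0.87, 0.12, 0, 0, 0, 0.41]]}}

```text
clock: 2.1
position: [521.5, 69.6, 332.2]
ee_rot: [-0.164, 0.986, -0.0, -0.001]
contact_force: [-0.5, -1.0, 0.9]
gripper_width: 60.3
grasp_force: 0.0
```

```bash
cat >> h.py <<'E'
from scipy.spatial.transform import Rotation as R
def row(x,y,z,axis_deg):
    s=arm.read_state(); r=R.from_quat(s['ee_rot']); M=r.as_matrix()
    sh=M.T@(np.array([x,y,z])-s['position'])/200
    a=np.degrees(np.arctan2(M[1,0],M[0,0])); da=(axis_deg-a+90)%180-90
    print('pos',s['position'].round(1),'yaw',a.round(2),'shift',sh.round(3),'turn z',round(-da/180,4),'tilt',M[2,:2].round(4))
def comps(m,mn):
    n,l,s,ce=cv2.connectedComponentsWithStats(m)
    return [(ce[i],s[i],l==i) for i in range(1,n) if s[i,4]>=mn]
E
python3 - <<'E'
from h import *
im,d,c=shot('wrist'); save(im,'w1.png')
hsv=cv2.cvtColor(im,cv2.COLOR_RGB2HSV)
for nm,m,h in(('green',cv2.inRange(hsv,(45,90,40),(80,255,255)),32),('brass',cv2.inRange(hsv,(12,90,60),(32,255,255)),36)):
    for ce,s,l in comps(m,150):
        P=deproj(c,np.argwhere(l)[:,::-1],d[l]); q=P[(P[:,2]>15)&(P[:,2]<50)]
        print(nm,ce.round(1),s.tolist(),ray(c,[ce],h)[0].round(1),'zmed',np.median(P[:,2]).round(1),'z95',np.percentile(P[:,2],95).round(1),'rect',cv2.minAreaRect(q[:,:2].astype(np.float32)))
E
```

```text
green [327.6 194.8] [311, 164, 35, 62, 1896] [521.2  75.6  32. ] zmed 35.6 z95 38.0 rect ((521.4264526367188, 75.98095703125), (54.0696907043457, 30.036619186401367), 15.871150016784668)
brass [330.3 144. ] [309, 131, 44, 27, 1071] [477.6  62.7  36. ] zmed 38.1 z95 40.0 rect ((478.0516357421875, 63.34888458251953), (19.654918670654297, 38.382659912109375), 16.3453311920166)
brass [427.1 174.1] [405, 159, 46, 31, 1019] [474.7 150.7  36. ] zmed 38.1 z95 40.1 rect ((474.9677429199219, 155.8136749267578), (20.033098220825195, 39.124088287353516), 9.410799026489258)
brass [545.1 197.6] [518, 180, 54, 37, 1055] [460.1 258.2  36. ] zmed 37.8 z95 40.1 rect ((460.6243896484375, 262.43701171875), (30.93437385559082, 19.88970375061035), 83.44615936279297)
brass [520.3 241. ] [492, 209, 58, 63, 1530] [504.2 257.6  36. ] zmed 36.1 z95 38.2 rect ((505.6278076171875, 260.1880187988281), (27.283184051513672, 53.88279724121094), 83.32575988769531)
brass [325.  242.1] [305, 226, 41, 30, 839] [563.6  87.9  36. ] zmed 38.3 z95 40.0 rect ((564.40185546875, 88.48402404785156), (20.331298828125, 38.70930099487305), 15.69395923614502)
brass [488.6 277.5] [468, 258, 46, 34, 778] [547.5 247.5  36. ] zmed 36.1 z95 40.1 rect ((550.1170654296875, 254.6151885986328), (34.92607498168945, 19.915536880493164), 84.10540008544922)
brass [270.3 296.2] [251, 271, 42, 49, 1182] [634.5  56.2  36. ] zmed 22.3 z95 23.9 rect ((649.0057983398438, 60.02091979980469), (36.03297424316406, 50.41278839111328), 84.47178649902344)
brass [382.4 334.7] [375, 323, 16, 24, 259] [640.4 175.8  36. ] zmed 30.5 z95 34.1 rect ((648.3802490234375, 180.91632080078125), (13.585060119628906, 13.499117851257324), 76.24772644042969)
```

View pics/w1.png

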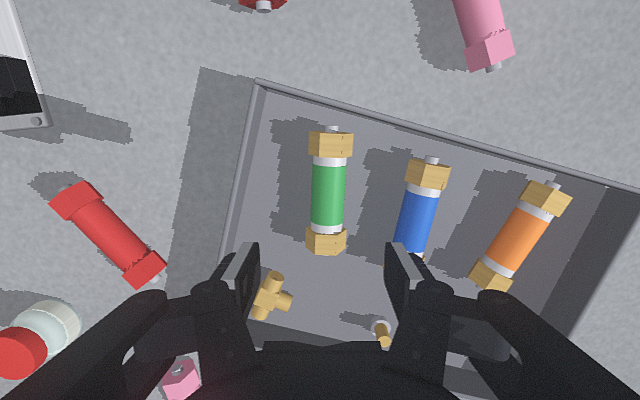

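The wrist view shows the green filter at (328,195) with blue clear of it to the right. Its centre is about (521.3,75.3) with the axis at 16.2°, within 3 mm of the top view.

```bash
python3 -c "
from h import *
row(521.3,75.3,223,16.2); row(521.3,75.3,183,16.2)"
```

```text
pos [521.3  69.2 332.5] yaw -161.1 shift [-0.011  0.029  0.547] turn z 0.015 tilt [ 0.0011 -0.0001]
pos [521.3  69.2 332.5] yaw -161.1 shift [-0.011  0.029  0.747] turn z 0.015 tilt [ 0.0011 -0.0001]
```

Call:
{"method": "carry_out", "body": {"rows": [[-0.01, 0.03, 0.4, 0, 0, 0.015, 0.41], [-0.01, 0.03, 0.45, 0, 0, 0.015, 0.41], [-0.01, 0.03, 0.547, 0, 0, 0.015, 0.41], [-0.01, 0.03, 0.61, 0, 0, 0.015, 0.41], [-0.01, 0.03, 0.67, 0, 0, 0.015, 0.41], [-0.01, 0.03, 0.71, 0, 0, 0.015, 0.41], [-0.01, 0.03, 0.745, 0, 0, 0.015, 0.41], [-0.01, 0.03, 0.745, 0, 0, 0.015, 0.41], [-0.01, 0.03, 0.745, 0, 0, 0.015, 0.41]]}}

```text
clock: 3.28
position: [521.5, 77.2, 184.0]
ee_rot: [-0.142, 0.99, 0.0, 0.0]
contact_force: [1.1, -0.6, 0.6]
gripper_width: 60.1
grasp_force: 0.0
```

Call:
{"method": "carry_out", "body": {"rows": [[0, 0, 0, 0, 0, 0, -0.2], [0, 0, 0, 0, 0, 0, -0.6], [0, 0, 0, 0, 0, 0, -1], [0, 0, 0, 0, 0, 0, -1], [0, 0, 0, 0, 0, 0, -1], [0, 0, 0, 0, 0, 0, -1]]}}

```text
clock: 4.03
position: [521.5, 77.1, 184.4]
ee_rot: [-0.142, 0.99, 0.0, 0.0]
contact_force: [-0.9, 0.1, 5.7]
gripper_width: 27.9
grasp_force: 59.2
```

The width is 27.9 mm rather than 30, and there is a 6 N upward push, so the grip is a little above the axis. I'll regrip 4 mm lower.

Call:
{"method": "carry_out", "body": {"rows": [[0, 0, 0, 0, 0, 0, 0.1], [0, 0, 0, 0, 0, 0, 0.1], [0, 0, 0.01, 0, 0, 0, 0.1], [0, 0, 0.022, 0, 0, 0, 0.1], [0, 0, 0.022, 0, 0, 0, 0.1], [0, 0, 0.022, 0, 0, 0, -0.4], [0, 0, 0.022, 0, 0, 0, -1], [0, 0, 0.022, 0, 0, 0, -1], [0, 0, 0.022, 0, 0, 0, -1], [0, 0, 0.022, 0, 0, 0, -1]]}}

```text
clock: 5.28
position: [521.4, 77.1, 179.5]
ee_rot: [-0.142, 0.99, 0.0, 0.0]
contact_force: [-0.4, -0.7, 2.5]
gripper_width: 28.4
grasp_force: 59.2
```

Call:
{"method": "carry_out", "body": {"rows": [[0, 0, -0.05, 0, 0, 0, -1], [0, 0, -0.12, 0, 0, 0, -1], [0, 0, -0.25, 0, 0, 0, -1], [0, 0, -0.45, 0, 0, 0, -1], [0, 0, -0.6, 0, 0, 0, -1], [0, 0, -0.6, 0, 0, 0, -1], [0, 0, -0.6, 0, 0, 0, -1]]}}

```text
clock: 6.15
position: [520.7, 76.8, 298.6]
ee_rot: [-0.142, 0.99, 0.0, -0.001]
contact_force: [0.3, 0.3, -3.0]
gripper_width: 28.3
grasp_force: 59.3
```

```bash
python3 - <<'E'
from h import *
im,d,c=shot('wrist'); save(im,'w2.png'); s=arm.read_state()
print(s['position'].round(1),s['contact_force'].round(1),s['gripper_width'])
M=R.from_quat(s['ee_rot']).as_matrix()
hsv=cv2.cvtColor(im,cv2.COLOR_RGB2HSV)
for nm,m in(('green',cv2.inRange(hsv,(45,90,40),(80,255,255))),('brass',cv2.inRange(hsv,(12,90,60),(32,255,255)))):
    for ce,st,l in comps(m,150):
        P=deproj(c,np.argwhere(l)[:,::-1],d[l]); q=(P-s['position'])@M
        k=q[:,2]<175
        if k.sum()>50: print(nm,ce.round(),st.tolist(),'tool frame min/max x',np.percentile(q[k,0],[1,50,99]).round(1),'y',np.percentile(q[k,1],[1,50,99]).round(1),'z',np.percentile(q[k,2],[1,5,50]).round(1))
row(490.5,-262.4,300,24.4)
E
```

```text
[520.7  76.8 298.1] [-0.9  0.9 -2.2] 28.361517107672288
green [322. 282.] [287, 218, 71, 128, 7673] tool frame min/max x [-26.1   2.8  27. ] y [-13.5   0.6  14.7] z [140.6 141.2 143.2]
brass [322. 177.] [275, 145, 96, 64, 5427] tool frame min/max x [35.6 46.7 55.3] y [-18.    0.6  19.4] z [138.7 139.2 140.8]
pos [520.7  76.8 298.1] yaw -163.72 shift [ 0.62  -1.586 -0.008] turn z -0.0451 tilt [0.0027 0.0001]
```

View pics/w2.png

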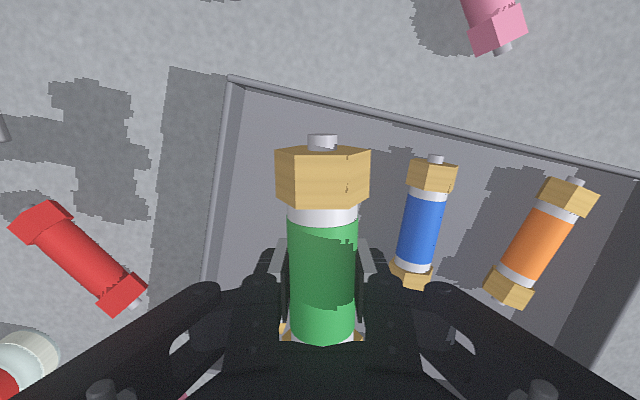

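The filter is held centred: the band spans x -26 to 27 in the tool frame, and the nut sits at about 36–55 mm. Now on to the cradle.

Call:
{"method": "carry_out", "body": {"rows": [[0.31, -0.8, -0.1, 0, 0, -0.02, -1], [0.31, -0.8, -0.1, 0, 0, -0.02, -1], [0.31, -0.8, -0.1, 0, 0, -0.02, -1], [0.31, -0.8, -0.1, 0, 0, -0.02, -1], [0.31, -0.8, -0.1, 0, 0, -0.02, -1]]}}

```text
clock: 6.82
position: [506.5, -94.0, 318.1]
ee_rot: [-0.172, 0.985, 0.0, -0.001]
contact_force: [0.5, 0.6, -2.6]
gripper_width: 27.9
grasp_force: 59.8
```

```bash
python3 - <<'E'
from h import *
im,d,c=shot('wrist'); save(im,'w3.png')
v,u=np.mgrid[0:400:1,0:640:1]; uv=np.c_[u.ravel(),v.ravel()]; dd=d.ravel(); k=dd>0
P=deproj(c,uv[k],dd[k])
near=(abs(P[:,0]-490)<110)&(abs(P[:,1]+262)<110)
for lo,hi in((5,11),(41,47)):
    q=P[near&(P[:,2]>lo)&(P[:,2]<hi)][:,:2].astype(np.float32)
    print(lo,len(q),q.mean(0) if len(q) else '',cv2.minAreaRect(q) if len(q)>5 else '')
row(490.5,-262.4,300,24.4)
E
```

```text
5 8229 [ 488.37247 -257.9642 ] ((515.9010620117188, -245.6185760498047), (232.9964599609375, 91.62493896484375), 27.142539978027344)
41 3830 [ 481.96527 -262.7795 ] ((489.17095947265625, -259.5211181640625), (143.22052001953125, 84.7683334350586), 24.461828231811523)
pos [506.7 -93.5 318.3] yaw -160.07 shift [ 0.364 -0.766  0.091] turn z -0.0248 tilt [0.0021 0.0007]
```

View pics/w3.png

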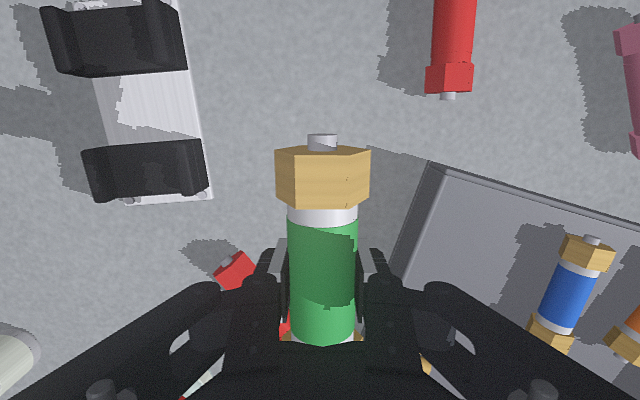

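The cradle's lip rectangle measures 143×85 mm (144×84 expected), centred at (489.3,-260) with its axis at 24.4°. This agrees with the top view to 3 mm. Next I hover above it.

Call:
{"method": "carry_out", "body": {"rows": [[0.36, -0.75, 0.1, 0, 0, -0.025, -1], [0.36, -0.75, 0.1, 0, 0, -0.025, -1], [0.36, -0.75, 0.1, 0, 0, -0.025, -1], [0.36, -0.75, 0.15, 0, 0, -0.025, -1], [0.36, -0.75, 0.25, 0, 0, -0.025, -1], [0.36, -0.75, 0.25, 0, 0, -0.025, -1]]}}

```text
clock: 7.62
position: [490.0, -257.9, 267.3]
ee_rot: [-0.212, 0.977, 0.001, -0.002]
contact_force: [-0.5, 0.0, -2.1]
gripper_width: 28.0
grasp_force: 60.1
```

```bash
python3 - <<'E'
from h import *
im,d,c=shot('wrist'); save(im,'w4.png')
v,u=np.mgrid[0:400:1,0:640:1]; uv=np.c_[u.ravel(),v.ravel()]; dd=d.ravel(); k=dd>0
P=deproj(c,uv[k],dd[k])
near=(abs(P[:,0]-490)<110)&(abs(P[:,1]+262)<110)
s=arm.read_state(); M=R.from_quat(s['ee_rot']).as_matrix(); q=(P-s['position'])@M
k=near&(P[:,2]>41)&(P[:,2]<47)
print('lips tool x',np.percentile(q[k,0],[.5,99.5]),'y',np.percentile(q[k,1],[.5,99.5]))
row(489.4,-260,202,24.4)
E
```

```text
lips tool x [30.58981039 73.18232216] y [-42.62893473  40.58032115]
pos [ 490.5 -258.1  268.5] yaw -155.46 shift [ 0.008 -0.007  0.333] turn z 0.0008 tilt [0.0019 0.0014]
```

View pics/w4.png

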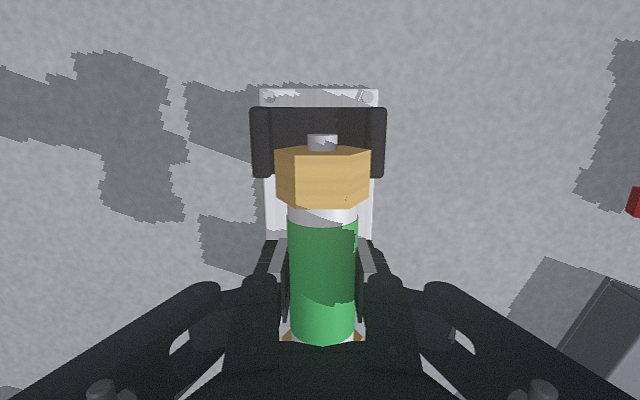

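The view shows the held filter over the cradle, with the near nut at (322,177) above the saddle. The residual is about 1 mm along the filter and -1 mm across. Descending.

Call:
{"method": "carry_out", "body": {"rows": [[0.006, -0.006, 0.08, 0, 0, 0, -1], [0.006, -0.006, 0.16, 0, 0, 0, -1], [0.006, -0.006, 0.22, 0, 0, 0, -1], [0.006, -0.006, 0.26, 0, 0, 0, -1], [0.006, -0.006, 0.285, 0, 0, 0, -1], [0.006, -0.006, 0.3, 0, 0, 0, -1], [0.006, -0.006, 0.3, 0, 0, 0, -1], [0.006, -0.006, 0.3, 0, 0, 0, -1]]}}

```text
clock: 8.68
position: [489.7, -261.1, 209.7]
ee_rot: [-0.211, 0.977, -0.0, 0.0]
contact_force: [0.1, 0.9, -2.5]
gripper_width: 28.6
grasp_force: 60.1
```

```bash
python3 - <<'E'
from h import *
s=arm.read_state(); print(s['contact_force'].round(1))
im,d,c=shot('side'); save(im,'s1.png')
im,d,c=shot('wrist')
hsv=cv2.cvtColor(im,cv2.COLOR_RGB2HSV); l=cv2.inRange(hsv,(12,90,60),(32,255,255))>0
P=deproj(c,np.argwhere(l)[:,::-1],d[l]); M=R.from_quat(s['ee_rot']).as_matrix(); q=(P-s['position'])@M
k=q[:,2]<175; print('nut top z',np.percentile(P[k,2],[50,90,99]).round(1)); row(490.5,-262.4,202,24.4)
E
```

```text
[ 0.1  0.9 -2.5]
nut top z [68.3 69.7 70.5]
pos [ 489.7 -261.1  209.7] yaw -155.59 shift [-0.001 -0.008  0.038] turn z 0.0001 tilt [-0.0006 -0.0005]
```

View pics/s1.png

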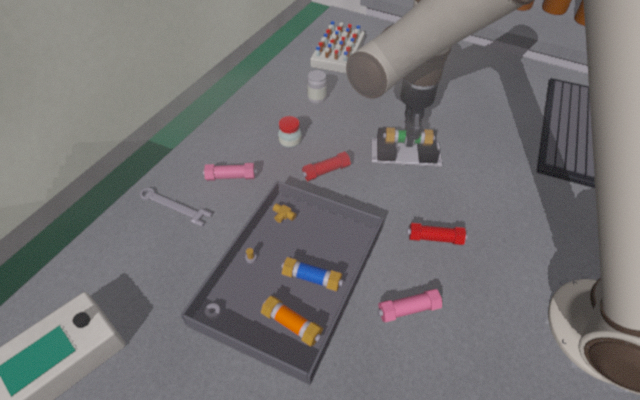

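The side view shows the filter over both saddles at (408,138), with blue and orange undisturbed in the bin. It has about 7 mm to go by both estimates.

Call:
{"method": "carry_out", "body": {"rows": [[0, 0, 0.006, 0, 0, 0, -1], [0, 0, 0.012, 0, 0, 0, -1], [0, 0, 0.018, 0, 0, 0, -1], [0, 0, 0.023, 0, 0, 0, -1], [0, 0, 0.027, 0, 0, 0, -1], [0, 0, 0.03, 0, 0, 0, -1], [0, 0, 0.03, 0, 0, 0, -1], [0, 0, 0.03, 0, 0, 0, -1]]}}

```text
clock: 9.78
position: [489.6, -261.1, 203.3]
ee_rot: [-0.211, 0.977, -0.0, 0.0]
contact_force: [-0.1, 0.7, -2.4]
gripper_width: 28.3
grasp_force: 60.1
```

Call:
{"method": "carry_out", "body": {"rows": [[0, 0, 0.003, 0, 0, 0, -1], [0, 0, 0.005, 0, 0, 0, -1], [0, 0, 0.005, 0, 0, 0, -1]]}}

```text
clock: 10.15
position: [489.6, -261.1, 202.5]
ee_rot: [-0.211, 0.977, -0.0, 0.0]
contact_force: [-1.5, 0.2, 0.2]
gripper_width: 28.2
grasp_force: 60.2
```

Call:
{"method": "carry_out", "body": {"rows": [[0, 0, 0.002, 0, 0, 0, -1], [0, 0, 0.003, 0, 0, 0, -1], [0, 0, 0.003, 0, 0, 0, -1]]}}

```text
clock: 10.52
position: [489.6, -261.0, 202.5]
ee_rot: [-0.212, 0.977, -0.0, 0.0]
contact_force: [-0.4, 2.2, 5.1]
gripper_width: 28.1
grasp_force: 60.6
```

Contact is firm at about 7 N above the hanging load. Opening slowly, then retreating straight up.

Call:
{"method": "carry_out", "body": {"rows": [[0, 0, 0, 0, 0, 0, -0.3], [0, 0, 0, 0, 0, 0, -0.2], [0, 0, 0, 0, 0, 0, 0], [0, 0, 0, 0, 0, 0, 0.3], [0, 0, 0, 0, 0, 0, 0.4], [0, 0, 0, 0, 0, 0, 0.4], [0, 0, 0, 0, 0, 0, 0.4]]}}

```text
clock: 11.4
position: [489.6, -261.1, 201.7]
ee_rot: [-0.211, 0.977, -0.0, -0.0]
contact_force: [0.4, 0.6, 0.8]
gripper_width: 59.9
grasp_force: 0.0
```

Call:
{"method": "carry_out", "body": {"rows": [[0, 0, -0.04, 0, 0, 0, 0.4], [0, 0, -0.1, 0, 0, 0, 0.4], [0, 0, -0.2, 0, 0, 0, 0.4], [0, 0, -0.4, 0, 0, 0, 0.4], [0, 0, -0.6, 0, 0, 0, 0.4], [0, 0, -0.6, 0, 0, 0, 0.4], [0, 0, -0.6, 0, 0, 0, 0.4]]}}

```text
clock: 12.28
position: [489.1, -260.9, 322.0]
ee_rot: [-0.211, 0.977, 0.0, 0.0]
contact_force: [0.3, 1.0, -0.3]
gripper_width: 59.7
grasp_force: 0.0
```

```bash
python3 - <<'E'
from h import *
im,d,c=shot('wrist'); save(im,'w5.png')
hsv=cv2.cvtColor(im,cv2.COLOR_RGB2HSV)
for ce,s,l in comps(cv2.inRange(hsv,(45,90,40),(80,255,255)),150)+comps(cv2.inRange(hsv,(12,90,60),(32,255,255)),150):
    P=deproj(c,np.argwhere(l)[:,::-1],d[l]); print(ce.round(),cv2.minAreaRect(P[:,:2].astype(np.float32)),np.percentile(P[:,2],[50,95]))
v,u=np.mgrid[0:400,0:640]; k=d>0; P=deproj(c,np.c_[u[k],v[k]],d[k])
dark=(im[k].max(1)<60)&(abs(P[:,0]-490)<110)&(abs(P[:,1]+262)<110)&(P[:,2]>41)&(P[:,2]<47)
print('lips',cv2.minAreaRect(P[dark][:,:2].astype(np.float32)))
E
```

```text
[321. 203.] ((473.18756103515625, -268.8822937011719), (104.41831970214844, 32.502262115478516), 27.644351959228516) [58.66025575 60.98713485]
[321. 146.] ((441.6737060546875, -280.92303466796875), (37.18168640136719, 42.148292541503906), 20.59535026550293) [61.18618608 62.93509456]
[321. 256.] ((488.6573791503906, -260.0533447265625), (140.19613647460938, 40.37956619262695), 24.647993087768555) [61.11423757 62.96717733]
lips ((488.39434814453125, -260.03314208984375), (141.9521484375, 82.59329986572266), 24.285791397094727)
```

View pics/w5.png

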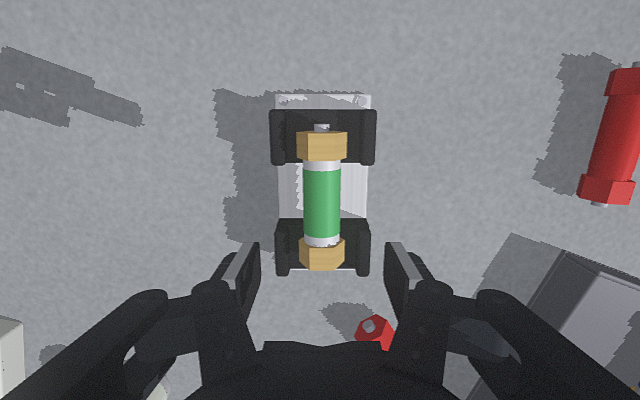

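The filter lies level and centred in the cradle: the nuts at (321,146) and (321,256) sit between the lips, with their tops at 63 mm as expected. The gripper is clear.

```bash
python3 -c "
from bench import arm
print(arm.job_done())"
```

```text
the job is handed in; nothing more can be done
None
```

The green-band filter is lying centred in the cradle with a brass nut in each saddle and has been released, the orange and blue filters were left in the bin, and the job was handed in at about 12.3 s (no verdict was returned).

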